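Swap the wet and dry bath panels

TASK

The thick white panel in the rack is still wet: take it out and lean it square against the outside of the bath's long wall that faces away from the robot, standing tall with its foot on the bench, its whole width on the wall and its top resting back over the rim, at a steady slant of roughly 20 to 30 degrees from upright. The thin panel leaning there is dry: slide it fully home into the rack's narrow slot, which fits its thickness. Leave the bottle, the jar and the black box where they stand.

Things in the scene. Friction and masses are not known exactly. Their poses are not given: they have to be found in the camera images.
- bath: Steel open-topped water bath, fixed: 160 (x) x 300 (y) x 90 mm high, walls 6 mm. Origin at bench height at the middle of the outer face of the long wall away from the robot; +x points out of that face (away from the bath), +y runs along the wall, z up; the bath occupies x -160 to 0, y -150 to +150, z 0 to 90 mm. Things inside it stay below the rim. The bench is at height 0 in front of the wall. Its side (left or right) and yaw vary.
- rack: Grey plastic slotted rack, fixed, with two parallel slots 150 mm long along y, both slanted 25 degrees from vertical with their upper ends towards -x (towards the robot): the narrow slot 9.5 mm wide, nearer the robot, and the wide slot 15 mm wide, 75 mm further out (+x). Origin on its underside (bench height), below the middle of the narrow slot's floor; base plate x -55 to +115, y -75 to +75 mm, 12 mm thick. Slot ends are open sideways.
- narrow_slot (a point): Middle of the floor of the narrow slot (28 mm above the rack's underside). Axes follow the slot: z up along the slanted slot (25 degrees from vertical, leaning towards the rack's -x), y along the slot, x across its 9.5 mm width. Side walls 50 mm deep and 8 mm thick, with flared lips that reach 60 mm up z and open the mouth to about 23 mm.
- wide_slot (a point): Middle of the floor of the wide slot, the same shape but 15 mm wide; axes as for the narrow slot. The thick panel starts in it.
- thick_mid (a point): Centre of the thick panel: white plastic, 12 mm thick (x) x 130 mm wide (y) x 190 mm tall (z, up the panel), about 0.35 kg. It starts standing in the wide slot, so slanted 25 to 30 degrees (it has play in the slot) and with its top edge 95 mm up z from this point. It may be pinched across its thickness at the top edge.
- thin_mid (a point): Centre of the thin panel: white plastic, 6 mm thick (x) x 100 mm wide (y) x 190 mm tall (z, up the panel), about 0.14 kg; top edge 95 mm up z from this point. It starts with its foot on the bench, leaning about 22 degrees from vertical against the rim of the bath's wall away from the robot, on the -y half of that wall (bath frame), so that the +y half is free.
- bottle: Bystander: clear glass bottle with blue cap, 70 mm across, 140 mm tall; origin at the centre of its underside.
- vial_jar: Bystander: amber glass jar with white lid, 60 mm across, 70 mm tall; origin at the centre of its underside.
- psu: Bystander: black box 90 x 120 x 50 mm; origin at the centre of its underside.
Not all that is in view belongs to the job. What is shaped like the part that bears thick_mid but blue, red or turquoise is not meant.

How it is judged:
By the outcome, as a careful person would: the job done as asked, in the order asked, and still so for the second after the job is handed in, with the robot touching nothing.
It also fails if it takes over 56 s, if anything falls off the work surface, if the arm or the gripper's body presses on something with over 40 N, if the wrist force passes 120 N, or if a joint passes its speed limit or range.

ROBOT

A 7-joint arm with a two-finger parallel gripper is mounted at the origin on the work surface. World frame = base frame: x ahead of the robot, y to its left, z up, the work surface at z = 0. Lengths are in m, angles in rad, forces in N, time in s.
With the tool pointing down it reaches from about 0.4 to 0.85 m from the base axis. Payload 4.5 kg.
Tool frame: the origin (TCP) lies at the very end of the fingers, on their centre line; the grasp point (between the pads) lies 19 mm behind it; x points along the fingers, y is the direction in which the jaws open and shut, and the axes are right-handed (so a half turn about x gives the same grasp; the last joint's range is limited). The gripper opens to 88 mm and grips with 3 to 60 N. Pads are 18 mm wide; open, the fingers measure 123 mm over their backs; the gripper's body (75 mm by 187 mm) begins 45 mm behind the grasp point.
Start: joints at [1.313, 0.689, -0.195, 1.565, 0.157, 0.902, -0.215], TCP at [0.18, -0.599, 0.239] pointing down, gripper open.
Joint ranges: [-3.01, 3.01], [-0.46, 2.08], [-1.47, 1.51], [0.13, 2.56], [-1, 4.14], [0.04, 2.09], [-2.66, 2.66]. Speed limits (rad/s): [2.57, 2.57, 3.14, 3.14, 3.14, 3.14, 3.14].

INTERFACE

Orientations are given as a rotation vector (axis times angle).
In Python, from bench import robot gives the robot as it stands. The module is installed in compiled form; this text tells all that it offers.
- The arm moves only by the tool step_arm, never from a script. Its argument "series" is a list of rows, each a list of 7 numbers: the shift along the world's x, y, z scaled (see below), then the turn, a rotation vector about the world's x, y, z scaled (see below), then the gripper command: -1 is fully open, 1 is shut, values between are in proportion. In form: [[dx, dy, dz, ax, ay, az, hand], ...]. A call has 1 to 10 rows; each row shifts and turns the commanded pose from where the row before left it; what a row does not reach is not made up. The controller multiplies each number of a shift by 600 mm and each number of a turn by 90 degrees. A row lasts 1/8 s, in which the tool goes at most 62.5 mm and 10.7 degrees, less where a joint would pass 70% of its speed; a pose out of reach is approached as far as the arm can. A call with a number of a shift or a turn outside -1 to 1 is refused whole. A call with a gripper value outside its range is refused whole. The fingers move at their own pace and stop on an object; the grip force is fixed at half the most. Time passes only in rows, so rows that do not move let the fingers close. It gives the time, the measured TCP pose, the force and the opening at its end, in the units of the state.
- robot.sense(): the state, without advancing time (a new reading comes with each control period).
- robot.read_camera(name): name is "scene" or "top" or "wrist"; returns a dict with "image" (384x512x3 uint8, red, green, blue), "depth" (384x512 float32, m along the optical axis (not along the pixel's ray), 0 where there is no reading), "camera_matrix" (3x3 intrinsics, pixels), "xyz" and "attitude" of the camera in the world; the wrist camera has in their place "T_tool_cam" (4x4, takes a point from camera to tool coordinates, whose origin is the TCP and whose axes are the tool frame's). Camera axes: x right, y down, z forward; pixel columns grow to the right and rows downward; lengths in m; the calibration is good to about 2 mm. A picture is of the moment at which its call begins: read the wrist's pose just before it.
- robot.close_job(): hands the job in, once; it reports no verdict.
Trained networks look in a picture, given as the dict that the camera call returned (one of the last four; its "shot" number tells which), for a name from the list of things; names that differ only in an ending like _2 or _b are one class to them, and where a whole thing is asked for, a point or a joint stands for the part that bears it (a point fixed in the world has none). Each returns a list of dicts, best first, with "conf" (0 to 1); they miss things now and then, are a little off and sometimes report something else, mostly with a low value. They report only what shows in the picture. A call takes as long as a camera call. They do not tell look-alikes from the thing itself.
- robot.outline_of(picture, target): "region" (384x512 bool, what is visible of it) and "location" ([column, row] in pixels, amid what is visible of it).
The state is a dict: "t": time; "joint_pos": joint angles; "joint_vel": joint speeds; "effort": joint torques, N m; "tcp_pos": TCP position; "orientation": TCP orientation; "ft_force": force on the tool from outside, world axes, zero at the start; "torque": the same for the moment, N m; "width": finger opening in m.
Only numpy, scipy, OpenCV 4.12 (cv2) and the standard library are available. Lean on these libraries where they do the work, as an engineer would, in place of code of your own. Each camera call takes 0.05 s, during which the arm holds its last target.

## Working session

There is one attempt and no reset: what is moved stays moved. The work goes in short steps, Python scripts to look and compute and a tool call to move; the robot and the scene stay as the last step left them, time stands still between calls to the robot, and variables do not carry over. Pictures are saved under pics/ and viewed, and the job is handed in when it is done.

Besides the shell and the picture viewer there is one more tool, called as a command line: name --pt "numbers of a row" for each row, then --argument value for the rest. step_arm: Moves the arm, as the interface text tells. Its arguments: {"type":"object","properties":{"series":{"type":"array"}},"required":["series"]}

```bash
mkdir -p pics; ls
cat > h.py <<'E'
import numpy as np, cv2
from scipy.spatial.transform import Rotation as R
from bench import robot
def T_cam(p, s=None):
    T=np.eye(4)
    if 'T_tool_cam' in p:
        W=np.eye(4); W[:3,:3]=R.from_rotvec(s['orientation']).as_matrix(); W[:3,3]=s['tcp_pos']
        return W@np.array(p['T_tool_cam'])
    a=np.array(p['attitude'])
    T[:3,:3]=a if a.shape==(3,3) else R.from_rotvec(a).as_matrix()
    T[:3,3]=p['xyz']; return T
def cloud(p,T):
    K=np.array(p['camera_matrix']); d=p['depth']
    v,u=np.mgrid[:384,:512]
    X=np.stack([(u-K[0,2])*d/K[0,0],(v-K[1,2])*d/K[1,1],d],-1)
    W=X@T[:3,:3].T+T[:3,3]; W[d<=0]=np.nan; return W
def save(p,name): cv2.imwrite('pics/'+name,cv2.cvtColor(p['image'],cv2.COLOR_RGB2BGR))
E
python3 - <<'E'
from h import *
s=robot.sense(); print(s)
for n in ('scene','top'):
    p=robot.read_camera(n); print(n,p['xyz'],p['attitude'],p['camera_matrix'],p.get('shot'))
    save(p,n+'1.png'); np.savez(n+'1.npz',**{k:v for k,v in p.items()})
    for t in ('bath','rack','thick_mid','thin_mid','bottle','vial_jar','psu'):
        for r in robot.outline_of(p,t): print(t,round(r['conf'],2),r['location'],r['region'].sum())
E
```

```text
pics
{'t': 0.0, 'joint_pos': array([ 1.31279331,  0.68998713, -0.19453002,  1.56633399,  0.15727327,
        0.90249867, -0.21510366]), 'joint_vel': array([5.56501963e-04, 7.46845089e-05, 5.63354705e-04, 4.58811393e-05,
       1.44356099e-04, 1.91741325e-04, 5.20928291e-05]), 'effort': array([ 3.50812988e-04, -5.27556968e+01, -1.26655776e+00, -1.53426594e+01,
       -5.24457183e-02,  6.69042289e-03,  1.92358975e-04]), 'tcp_pos': array([ 0.17958536, -0.59798449,  0.23791115]), 'orientation': array([ 2.06502029,  0.30546097, -2.06578782]), 'ft_force': array([ 1.15779562, -0.47763493, -0.67996887]), 'torque': array([ 0.05067452,  0.00250892, -0.019316  ]), 'width': 0.08776902419676602}
scene [ 1.11220427 -0.6257374   0.96449893] [-2.21773468 -1.18230792  0.44362597] [[358.08056746   0.         260.23266047]
 [  0.         358.08056746 191.89583204]
 [  0.           0.           1.        ]] 1
bath 0.68 [341.4, 139.1] 3092
bath 0.19 [360.8, 151.4] 1064
rack 0.79 [284.5, 228.9] 1693
thick_mid 0.75 [281.2, 196.3] 1786
thick_mid 0.62 [123.7, 240.1] 2307
thick_mid 0.57 [220.5, 182.6] 1618
thin_mid 0.69 [280.9, 196.3] 1728
thin_mid 0.59 [357.2, 150.9] 1021
bottle 0.59 [378.8, 211.1] 773
vial_jar 0.6 [411.0, 196.2] 411
vial_jar 0.39 [283.3, 231.2] 1706
psu 0.62 [333.6, 251.3] 1419
top [ 0.23659576 -0.2559372   1.60342855] [-2.1437967   2.09262058 -0.20233109] [[474.46672346   0.         258.61321594]
 [  0.         474.46672346 188.49295961]
 [  0.           0.           1.        ]] 2
bath 0.61 [124.8, 208.2] 4977
rack 0.9 [253.6, 181.8] 1562
thick_mid 0.97 [381.5, 243.5] 2169
thick_mid 0.79 [327.0, 176.1] 2099
thick_mid 0.68 [255.1, 169.7] 649
thick_mid 0.68 [274.7, 252.0] 2137
thin_mid 0.85 [142.5, 180.8] 335
bottle 0.68 [178.9, 122.2] 514
vial_jar 0.83 [137.5, 123.4] 315
```

View pics/scene1.png

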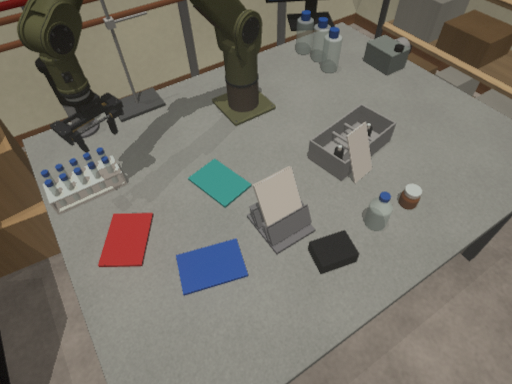

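View pics/top1.png

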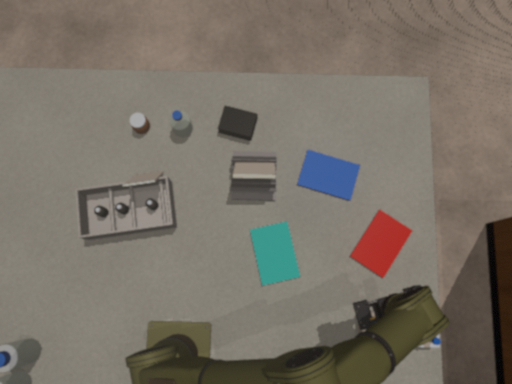

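The wet panel is the white one in the rack: scene (281,196), top (255,170). Look-alikes are the blue (scene 212,266), red (127,240) and turquoise (220,183) flat plates, and the thin white panel on the bath (357,151). I'll measure geometry next.

Run:
```python
from h import *
P={}
for n in ('scene','top'):
    p=dict(np.load(n+'1.npz',allow_pickle=True)); W=cloud(p,T_cam(p)); P[n]=(p,W)
    k=W[...,2]; 
    print(n,'table z', np.nanmedian(k[np.abs(k)<.02]))
p,W=P['top']
for u,v in [(255,170),(255,182),(142,181),(125,208),(178,116),(137,120),(238,123),(80,236),(172,229),(167,180),(82,190)]:
    print((u,v),np.round(W[v,u],3))
p,W=P['scene']
for u,v in [(278,190),(284,229),(360,150),(341,139)]: print((u,v),np.round(W[v,u],3))
# enlarged crops
im=cv2.cvtColor(P['scene'][0]['image'],cv2.COLOR_RGB2BGR)
a=cv2.resize(im[155:255,230:400],None,fx=4.5,fy=4.5,interpolation=cv2.INTER_CUBIC); cv2.imwrite('pics/c1.png',a)
im=cv2.cvtColor(P['top'][0]['image'],cv2.COLOR_RGB2BGR)
a=cv2.resize(im[95:245,70:290],None,fx=3.6,fy=3.6,interpolation=cv2.INTER_CUBIC); cv2.imwrite('pics/c2.png',a)
```

```text
scene table z 0.002385418484347257
top table z -0.00017180040809494646
(255, 170) [ 0.579 -0.235  0.158]
(255, 182) [ 0.558 -0.235  0.072]
(142, 181) [0.532 0.112 0.171]
(125, 208) [0.464 0.193 0.051]
(178, 116) [0.757 0.019 0.139]
(137, 120) [nan nan nan]
(238, 123) [ 0.768 -0.171  0.049]
(80, 236) [0.365 0.318 0.09 ]
(172, 229) [ 0.405  0.044 -0.006]
(167, 180) [0.554 0.051 0.092]
(82, 190) [0.517 0.331 0.077]
(278, 190) [ 0.578 -0.229  0.155]
(284, 229) [ 0.646 -0.252  0.054]
(360, 150) [0.559 0.127 0.105]
(341, 139) [0.408 0.195 0.006]
```

View pics/c1.png

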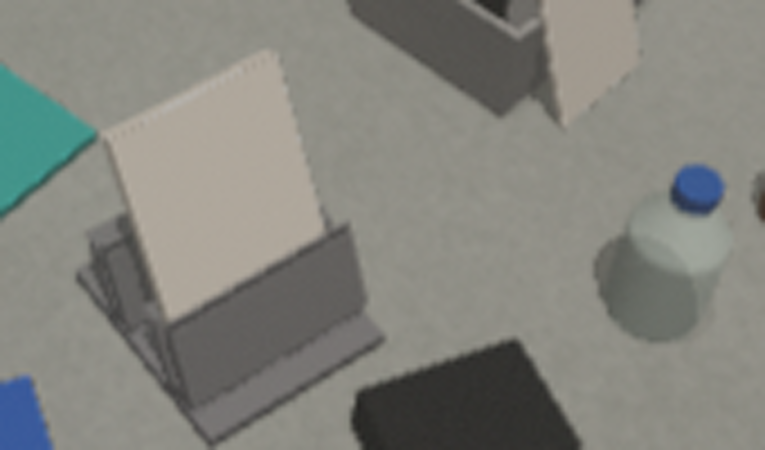

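View pics/c2.png

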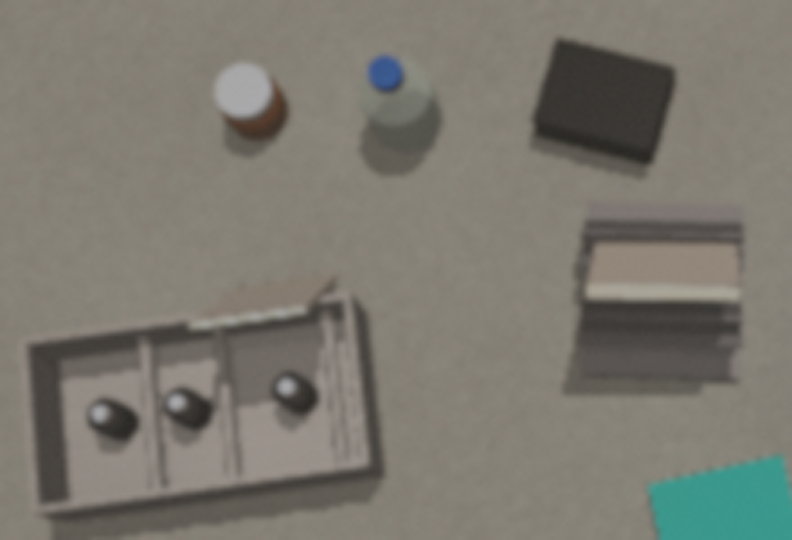

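```bash
cat > fit.py <<'E'
from h import *
def plane(X,it=5,th=.004):
    m=np.ones(len(X),bool)
    for _ in range(it):
        c=X[m].mean(0); n=np.linalg.svd(X[m]-c,full_matrices=False)[2][2]
        d=(X-c)@n; m=np.abs(d)<th
    if n[0]<0:n=-n
    return c,n,m,d[m].std()
def boxfit(X):
    r=cv2.minAreaRect((X*1000).astype(np.float32)); return r, cv2.boxPoints(r)
E
python3 - <<'E'
from fit import *
for n in ('scene','top'):
    p=dict(np.load(n+'1.npz',allow_pickle=True)); W=cloud(p,T_cam(p)).reshape(-1,3); C=p['image'].reshape(-1,3).astype(int)
    ok=~np.isnan(W[:,0])
    off=np.nanmedian(W[np.abs(W[:,2])<.015,2])
    print(n,'table off',off)
    # bath rim
    m=ok&(W[:,0]>.3)&(W[:,0]<.62)&(W[:,1]>.0)&(W[:,1]<.4)&(np.abs(W[:,2]-off-.09)<.005)
    r,b=boxfit(W[m,:2]); print(' bath',m.sum(),np.round(r[0],1),np.round(r[1],1),round(r[2],2)); print(np.round(b,1).tolist())
    # psu top
    m=ok&(W[:,0]>.68)&(W[:,0]<.86)&(W[:,1]<-.08)&(W[:,1]>-.28)&(np.abs(W[:,2]-off-.05)<.005)
    if m.sum()>10:
        r,b=boxfit(W[m,:2]); print(' psu',m.sum(),np.round(b,1).tolist())
    # base plate rack
    m=ok&(W[:,0]>.42)&(W[:,0]<.72)&(W[:,1]<-.1)&(W[:,1]>-.36)&(W[:,2]-off>.008)&(W[:,2]-off<.3)
    r,b=boxfit(W[m,:2]); print(' rack all',m.sum(),np.round(r[1],1),round(r[2],2),np.round(b,1).tolist())
    m=m&(np.abs(W[:,2]-off-.012)<.003)
    r,b=boxfit(W[m,:2]); print(' rack plate',m.sum(),np.round(r[1],1),round(r[2],2),np.round(b,1).tolist())
    # white panels: bright
    g=C.mean(1); white=(C[:,0]>120)&(C[:,0]-C[:,2]<40)
    for nm,bx in (('thick',(.5,.68,-.36,-.12)),('thin',(.48,.66,.03,.2))):
        m=ok&white&(W[:,0]>bx[0])&(W[:,0]<bx[1])&(W[:,1]>bx[2])&(W[:,1]<bx[3])&(W[:,2]>.02 if nm=='thin' else W[:,2]>.075)
        X=W[m]; c,nn,mm,sd=plane(X); 
        print(' ',nm,m.sum(),mm.sum(),'c',np.round(c,4),'n',np.round(nn,4),'tilt',np.degrees(np.arcsin(nn[2])),'yaw',np.degrees(np.arctan2(nn[1],nn[0])),'sd',sd)
        Y=X[mm]; yv=np.cross([0,0,1],nn); yv/=np.linalg.norm(yv); zv=np.cross(nn,yv)
        a=(Y-c)@yv; z=(Y-c)@zv
        print('   y range',np.percentile(a,[0,1,99,100]),'z range',np.percentile(z,[0,1,99,100]),'zmax',Y[:,2].max())
E
```

```text
scene table off 0.002293223280298795
 bath 445 [467.9 190.5] [172.5 308.7] 10.23
[[355.6000061035156, 327.0], [410.3999938964844, 23.299999237060547], [580.2000122070312, 53.900001525878906], [525.4000244140625, 357.70001220703125]]
 psu 1113 [[718.0, -215.8000030517578], [807.2000122070312, -237.1999969482422], [835.2999877929688, -120.30000305175781], [746.0999755859375, -98.80000305175781]]
 rack all 3552 [288.7 160.2] 9.99 [[393.3999938964844, -191.0], [421.20001220703125, -348.8999938964844], [705.5, -298.79998779296875], [677.7999877929688, -141.0]]
 rack plate 496 [288.7 151.9] 9.99 [[394.79998779296875, -199.3000030517578], [421.20001220703125, -348.8999938964844], [705.5, -298.79998779296875], [679.2000122070312, -149.1999969482422]]
  thick 1844 1713 c [ 0.5869 -0.2337  0.1429] n [0.8778 0.0037 0.4791] tilt 28.625448097147537 yaw 0.24179460904756886 sd 0.001529643862253842
   y range [-0.06361823 -0.06245299  0.06552763  0.06741791] z range [-0.07391255 -0.07030102  0.0659845   0.06737359] zmax 0.20239613111771448
  thin 994 909 c [0.5567 0.125  0.1048] n [0.9137 0.1522 0.3
[... 817 characters left out ...]
, -348.1000061035156], [709.7000122070312, -369.5], [727.4000244140625, -124.0], [430.1000061035156, -102.69999694824219]]
  thick 612 521 c [ 0.5838 -0.2327  0.1477] n [8.739e-01 1.000e-04 4.862e-01] tilt 29.090229711683172 yaw 0.007605892028146654 sd 0.0011675653195274722
   y range [-0.06423909 -0.06247032  0.063795    0.06522162] z range [-0.08148136 -0.07888334  0.06155401  0.06677644] zmax 0.20487615469937603
  thin 446 60 c [0.5434 0.1231 0.1064] n [ 0.9089 -0.3562  0.2166] tilt 12.51017563111275 yaw -21.402117847198145 sd 0.0022588909435421146
   y range [-0.0805452  -0.08044721  0.06041546  0.06079492] z range [-0.08679623 -0.0855759   0.07505978  0.07524528] zmax 0.1799825086679121
```

Run:
```python
from fit import *
s=robot.sense(); M=R.from_rotvec(s['orientation']).as_matrix(); print(np.round(M,3))
p=robot.read_camera('wrist'); print(np.round(p['T_tool_cam'],3), p['camera_matrix'])
for n in ('scene','top'):
    p=dict(np.load(n+'1.npz',allow_pickle=True)); W=cloud(p,T_cam(p)).reshape(-1,3); C=p['image'].reshape(-1,3).astype(int)
    off=np.nanmedian(W[np.abs(W[:,2])<.015,2])
    ok=~np.isnan(W[:,0]); white=(C[:,0]>125)
    # bath rim top, transform to guess frame yaw
    th=np.radians(9.6); ex=np.array([np.cos(th),np.sin(th)]); ey=np.array([-ex[1],ex[0]])
    q=(W[:,:2]-[.4685,.190]); a=q@ex; b=q@ey
    m=ok&(np.abs(W[:,2]-off-.09)<.004)&(np.abs(a)<.1)&(np.abs(b)<.17)
    for nm,mm in (('near',m&(a<-.06)&(np.abs(b)<.14)),('far',m&(a>.065)&(np.abs(a-.08)<.02)&(b>.0)&(b<.14)),('far-',m&(a>.06)&(np.abs(a-.08)<.02)&(b<.0)&(b>-.14))):
        if mm.sum()>5:
            k=np.polyfit(b[mm],a[mm],1); print(n,nm,mm.sum(),'a0',k[1],'dyaw',-np.degrees(k[0]),np.percentile(a[mm],[5,50,95]))
    for nm,mm in (('L',m&(b>.12)&(np.abs(a)<.07)),('R',m&(b<-.12)&(np.abs(a)<.07))):
        if mm.sum()>5:print(n,nm,mm.sum(),np.percentile(b[mm],[5,50,95]))
    # far wall outer face from scene
    m=ok&(W[:,2]-off>.02)&(W[:,2]-off<.08)&(np.abs(a-.08)<.012)&(b>-.02)&(b<.145)&~white
    if m.sum()>20:
        k=np.polyfit(b[m],a[m],1); print(n,'wall',m.sum(),k[1],-np.degrees(k[0]))
    # rack outer wall (outermost slanted wall) plane
    m=ok&(W[:,2]-off>.02)&(W[:,2]-off<.078)&(W[:,0]>.60)&(W[:,0]<.7)&(np.abs(W[:,1]+.235)<.07)
    c,nn,mm,sd=plane(W[m]); print(n,'rackwall',m.sum(),mm.sum(),np.round(c,4),np.round(nn,4),'tilt',np.degrees(np.arcsin(nn[2])),'yaw',np.degrees(np.arctan2(nn[1],nn[0])),sd)
    # plate
    m=ok&(np.abs(W[:,2]-off-.012)<.004)&(W[:,0]>.45)&(W[:,0]<.72)&(np.abs(W[:,1]+.235)<.09)
    r,bb=boxfit(W[m,:2]); print(n,m.sum(),r[1],r[2],np.round(bb).tolist())
```

```text
[[ 0.     0.288 -0.958]
 [-0.    -0.958 -0.288]
 [-1.     0.     0.   ]]
[[ 0.    -0.315  0.949 -0.146]
 [ 1.    -0.    -0.    -0.   ]
 [ 0.     0.949  0.315 -0.083]
 [ 0.     0.     0.     1.   ]] [[282.43780012   0.         248.272454  ]
 [  0.         282.43780012 195.51207977]
 [  0.           0.           1.        ]]
scene near 112 a0 -0.0805592991611174 dyaw 0.08358051006697068 [-0.0846609  -0.08033285 -0.07651338]
scene far 56 a0 0.07304467583048538 dyaw 0.02164722053875445 [0.06954323 0.07304367 0.07613646]
scene far- 66 a0 0.07891608339925846 dyaw 0.4566230239830827 [0.07116792 0.08025679 0.08431051]
scene L 66 [0.14141803 0.14536841 0.15176747]
scene R 80 [-0.15157521 -0.14796835 -0.14390201]
scene wall 205 0.07510215863517442 0.09082703244932142
scene rackwall 764 679 [ 0.6457 -0.2364  0.0536] [0.9074 0.001  0.4203] tilt 24.851373455380052 yaw 0.06415769602041324 0.0015406094157734483
scene 472 (171.4062042236328, 151.84510803222656) 0.3678186535835266 [[509.0, -154.0], [510.0, -306.0], [682.0, -305.0], [681.0, -153.0]]
top near 135 a0 -0.08095509487987974 dyaw -0.023578072638823232 [-0.0838369  -0.08101298 -0.07813368]
top far 68 a0 0.07307106771384016 dyaw 0.16542279013657935 [0.0697421  0.07313411 0.07584176]
top far- 29 a0 0.07705426141818299 dyaw 0.3221232371705474 [0.0702642  0.07634565 0.08363073]
top L 77 [0.14211469 0.14547167 0.14838831]
top R 64 [-0.15110708 -0.14791264 -0.14523238]
top wall 189 0.07041136006637003 0.07330137841239513
top rackwall 206 126 [ 0.6404 -0.2291  0.0542] [ 0.8002 -0.0196  0.5994] tilt 36.827783193869124 yaw -1.400668737290758 0.002168713602258466
top 470 (171.64703369140625, 264.1274719238281) 88.50849151611328 [[452.0, -315.0], [716.0, -322.0], [721.0, -150.0], [457.0, -144.0]]
```

```bash
cat > plan.py <<'E'
from h import *
def ori(yaw,tilt,flip=1):
    y,t=np.radians([yaw,tilt]); ex=np.array([np.cos(y),np.sin(y),0]); 
    X=np.sin(t)*ex-np.array([0,0,np.cos(t)]); Y=flip*(np.cos(t)*ex+np.array([0,0,np.sin(t)]))
    return R.from_matrix(np.stack([X,Y,np.cross(X,Y)],1))
def go(pos,rot,s=None,n=None,p0=None,r0=None):
    s=s or robot.sense()
    p0=np.array(s['tcp_pos']) if p0 is None else np.array(p0); r0=R.from_rotvec(s['orientation']) if r0 is None else r0
    d=(np.array(pos)-p0); w=(rot*r0.inv()).as_rotvec()
    k=max(np.linalg.norm(d)/.060,np.degrees(np.linalg.norm(w))/10.3)
    n=n or int(np.ceil(k))
    print('n',n,'need',round(k,1),'row',np.round(np.r_[d/.6,np.degrees(w)/90]/n,4).tolist(),'total mm',np.round(d*1000,1),'deg',np.round(np.degrees(w),2))
E
python3 - <<'E'
from plan import *
go([.520,-.232,.27],ori(0.1,28.8));
E
```

```text
n 9 need 8.4 row [0.063, 0.0679, 0.0058, -0.0227, -0.0305, 0.0886] total mm [340.1 366.6  31.2] deg [-18.37 -24.74  71.74]
```

step_arm --pt "0.063 0.068 0.006 -0.0227 -0.0305 0.0886 -1" --pt "0.063 0.068 0.006 -0.0227 -0.0305 0.0886 -1" --pt "0.063 0.068 0.006 -0.0227 -0.0305 0.0886 -1" --pt "0.063 0.068 0.006 -0.0227 -0.0305 0.0886 -1" --pt "0.063 0.068 0.006 -0.0227 -0.0305 0.0886 -1" --pt "0.063 0.068 0.006 -0.0227 -0.0305 0.0886 -1" --pt "0.063 0.068 0.006 -0.0227 -0.0305 0.0886 -1" --pt "0.063 0.068 0.006 -0.0227 -0.0305 0.0886 -1" --pt "0.063 0.068 0.006 -0.0227 -0.0305 0.0886 -1" --pt "0 0 0 0 0 0 -1"

```text
t: 2.1
tcp_pos: [0.5224, -0.2276, 0.2719]
orientation: [1.402, 0.836, -0.823]
ft_force: [0.2, -1.2, 0.7]
width: 0.0881
```

```bash
cat > wr.py <<'E'
from fit import *
def wrist(name):
    s=robot.sense(); p=robot.read_camera('wrist'); save(p,name+'.png'); return s,p,cloud(p,T_cam(p,s))
E
python3 - <<'E'
from plan import *; from wr import *
s,p,W=wrist('w1'); print(s['joint_pos'])
go([.520,-.232,.27],ori(0.1,28.8),s)
np.savez('w1.npz',W=W,im=p['image'])
for r in robot.outline_of(p,'thick_mid'): 
    print(r['conf'],r['location'],r['region'].sum())
    X=W[r['region']];X=X[~np.isnan(X[:,0])]
    c,nn,mm,sd=plane(X,th=.003); print(np.round(c,4),np.round(nn,3),np.degrees(np.arcsin(nn[2])),sd,mm.sum(),len(X),X[mm][:,2].max(),X[:,2].max(),X[:,1].min(),X[:,1].max())
E
```

```text
[ 0.80498531  0.49338825 -0.52175695  2.12099575  0.4038312   0.12110284
  0.01352607]
n 1 need 0.1 row [-0.004, -0.0073, -0.0032, 0.0001, 0.0013, -0.0049] total mm [-2.4 -4.4 -1.9] deg [ 0.01  0.12 -0.44]
0.9 [234.2, 193.3] 2524
[ 0.5541 -0.2238  0.1921] [ 0.88  -0.007  0.475] 28.351774538229524 0.0017029954419609827 1065 2513 0.19838984448762417 0.20038677058663443 -0.4209624739577874 -0.1666784500208255
0.86 [209.4, 290.0] 4355
[ 0.6004 -0.4752  0.0121] [ 0.001 -0.001 -1.   ] -89.94629683903455 0.0007456139337884514 4137 4334 0.014438522371388207 0.014438522371388207 -0.6001174963509865 -0.37664903534202715
0.47 [189.0, 159.9] 10593
[ 0.5826 -0.2113  0.0381] [ 0.003 -0.023  1.   ] 88.6965729886701 0.0015956497691912168 210 10542 0.041987687038599286 0.19199374229190494 -0.3155790576117078 -0.1529973825751275
```

View pics/w1.png

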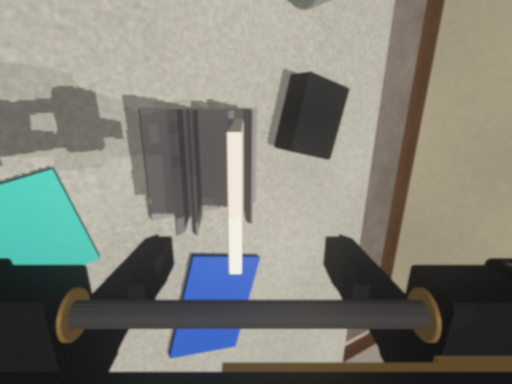

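Run:
```python
from plan import *; from wr import *
d=np.load('w1.npz'); W=d['W'].reshape(-1,3); C=d['im'].reshape(-1,3).astype(int)
m=(W[:,2]>.08)&(W[:,2]<.22)&(C.min(1)>120)&(W[:,1]>-.32)&(W[:,1]<-.15)
X=W[m]; 
t=np.radians(28.7); n=np.array([np.cos(t),0,np.sin(t)]); up=np.array([-np.sin(t),0,np.cos(t)])
a=X@n; z=X@up; print(m.sum(),'n',np.percentile(a,[2,10,25,50,75,90,98]),'up',np.percentile(z,[2,50,90,98]),'y',np.percentile(X[:,1],[1,99]))
top=z>np.percentile(z,98)-.006
print('top strip n range',top.sum(),np.percentile(a[top],[2,50,98]), 'y',np.percentile(X[top,1],[2,98]))
# slope of n vs y for strip
print('yaw',np.degrees(np.polyfit(X[top,1],a[top],1)[0]))
s=robot.sense();print('tcp n,up',s['tcp_pos']@n,s['tcp_pos']@up, s['tcp_pos'])
```

```text
2498 n [0.57204995 0.57326507 0.57546313 0.57922152 0.58261513 0.58395351
 0.59576562] up [-0.22579383 -0.09325793 -0.09230031 -0.0917333 ] y [-0.29598763 -0.16680816]
top strip n range 1984 [0.57219511 0.5778779  0.5833907 ] y [-0.2930943  -0.16848473]
yaw -0.06841162412160111
tcp n,up 0.5860293512031359 -0.01188020867854315 [ 0.51973855 -0.23152643  0.27100439]
```

step_arm --pt "-0.005 0 -0.03 0 0 0 -1" --pt "0.013 0 -0.03 0 0 0 -1" --pt "0.018 0 -0.028 0 0 0 -1"

```text
t: 2.58
tcp_pos: [0.5295, -0.2362, 0.2322]
orientation: [1.404, 0.837, -0.84]
ft_force: [-0.1, -0.4, 0.6]
width: 0.088
```

Run:
```python
from plan import *
s=robot.sense();print(s['joint_pos'].round(3),s['tcp_pos'],s['ft_force']); go([.568,-.2312,.165],ori(0.1,28.7),s)
```

```text
[ 0.746  0.566 -0.442  2.136  0.986  0.045 -0.558] [ 0.52951999 -0.23617872  0.23216644] [-0.08278987 -0.378932    0.59472487]
n 2 need 1.3 row [0.0321, 0.0041, -0.056, 0.0, -0.0022, 0.0012] total mm [ 38.5   5.  -67.2] deg [ 0.   -0.4   0.21]
```

```bash
cat > kin.py <<'E'
from h import *
import itertools
from scipy.optimize import least_squares
D=[([ 1.31279331,  0.68998713, -0.19453002,  1.56633399,  0.15727327,0.90249867, -0.21510366],[ 0.17958536, -0.59798449,  0.23791115],[ 2.06502029,  0.30546097, -2.06578782]),
([ 0.80498531,  0.49338825 ,-0.52175695 , 2.12099575 , 0.4038312 ,  0.12110284,  0.01352607],[0.5224,-.2276,.2719],[1.402,.836,-.823])]
E
python3 - <<'E'
from kin import *
s=robot.sense(); D.append((s['joint_pos'],s['tcp_pos'],s['orientation']))
print([list(map(float,x)) for x in D[-1]])
res=[]
ax={1:'z',2:'y'}
for sg in itertools.product([1,-1],repeat=7):
    Ms=[]
    for q,p,o in D:
        r=R.identity()
        for i in range(7): r=r*R.from_euler('zyzyzyz'[i],sg[i]*q[i])
        Ms.append((r,R.from_rotvec(o)))
    # o = Rz(b) * r * R0 : solve b,R0
    best=None
    for b in np.arange(0,360,45):
        B=R.from_euler('z',b,degrees=True)
        R0=[(B*r).inv()*o for r,o in Ms]
        m=R.concatenate(R0).mean(); e=max((m.inv()*x).magnitude() for x in R0)
        if best is None or e<best[0]: best=(e,b,m.as_rotvec())
    res.append((best[0],sg,best[1],best[2]))
res.sort(key=lambda t:t[0])
for r in res[:6]: print(r)
E
```

```text
[[0.7461272000377944, 0.5662924476505158, -0.4419066852617353, 2.135724358414866, 0.9855965153765585, 0.04523818669887626, -0.5578052803686396], [0.5295199888250369, -0.23617871707842306, 0.23216644474050063], [1.4041986164197775, 0.836871931797937, -0.8397208197229118]]
(0.00032098427584166756, (-1, 1, -1, 1, -1, 1, -1), np.int64(0), array([ 1.20930455, -1.20906709,  1.2092915 ]))
(0.00032098427584229374, (-1, -1, -1, -1, -1, -1, -1), np.int64(180), array([-1.20904042, -1.20927786, -1.20914244]))
(0.2108804566495005, (-1, 1, -1, -1, -1, -1, -1), np.int64(270), array([ 0.14344262, -2.8283993 , -0.28973079]))
(0.21088045664950056, (-1, -1, -1, 1, -1, 1, -1), np.int64(90), array([2.90397583, 0.14727549, 0.43394565]))
(0.30260771857099394, (-1, 1, 1, 1, -1, 1, -1), np.int64(45), array([ 1.07609525, -0.86656696,  1.61189093]))
(0.30260771857099494, (-1, -1, 1, -1, -1, -1, -1), np.int64(225), array([-0.80548282, -1.0002415 , -1.10199142]))
```

```bash
cat >> kin.py <<'E'
D.append(([0.7461272000377944, 0.5662924476505158, -0.4419066852617353, 2.135724358414866, 0.9855965153765585, 0.04523818669887626, -0.5578052803686396], [0.5295199888250369, -0.23617871707842306, 0.23216644474050063], [1.4041986164197775, 0.836871931797937, -0.8397208197229118]))
SG=[-1,1,-1,1,-1,1,-1]
R0=R.from_rotvec([1.2092,-1.2092,1.2092]) 
R0=R.from_matrix(np.round(R0.as_matrix()))
def chain(q):
    r=R.identity(); out=[r]
    for i in range(7): r=r*R.from_euler('zyzyzyz'[i],SG[i]*q[i]); out.append(r)
    return out
def fk(q,P):
    h,d3,d5,d7,a3,a5,a6=P; c=chain(q)
    p=np.array([0,0,h])+c[3].apply([a3,0,d3])+c[5].apply([a5,0,d5])+c[6].apply([a6,0,0])+c[7].apply([0,0,d7])
    return p,c[7]*R0
def fitP(D,reg=1e-3):
    f=lambda P:np.r_[np.concatenate([fk(q,P)[0]-p for q,p,o in D]),reg*P[4:]]
    return least_squares(f,[.35,.4,.4,.3,0,0,0])
E
python3 - <<'E'
from kin import *
for reg in (1e-4,1e-2,1):
    r=fitP(D,reg); print(reg,r.x.round(4),(r.fun[:9]*1000).round(2))
E
```

```text
0.0001 [ 0.1638  0.8234  0.3681  0.4906 -0.2488 -0.0041 -0.0072] [  4.15   1.16   0.14 -10.72   1.02  -2.8   10.99   0.85   2.66]
0.01 [ 0.1628  0.8219  0.3666  0.4883 -0.246  -0.0047 -0.0067] [  4.35   1.27   0.14 -10.69   0.93  -2.74  10.97   0.84   2.61]
1 [ 0.1674  0.6687  0.2717  0.2951 -0.0043 -0.0038  0.0074] [ 28.15   8.22 -12.88  -8.35   2.58   6.38   5.18  -2.47   6.5 ]
```

Run:
```python
from kin import *
for q,p,o in D:
    c=chain(q); print('forearm z',c[4].apply([0,0,1]).round(3),'tool',(c[7]*R0).apply([1,0,0]).round(3))
    print(' bend dir q5=0',c[4].apply([1,0,0]).round(3),'q5=90',c[4].apply([0,-1,0]).round(3))
```

```text
forearm z [ 0.381 -0.685 -0.621] tool [-0.001  0.002 -1.   ]
 bend dir q5=0 [-0.161  0.612 -0.774] q5=90 [-0.911 -0.394 -0.123]
forearm z [ 0.586  0.004 -0.81 ] tool [ 0.484  0.004 -0.875]
 bend dir q5=0 [-0.744  0.398 -0.536] q5=90 [-0.321 -0.917 -0.236]
forearm z [ 0.507  0.023 -0.861] tool [ 0.474 -0.001 -0.88 ]
 bend dir q5=0 [-0.788  0.417 -0.453] q5=90 [-0.349 -0.909 -0.229]
```

```bash
cat >> plan.py <<'E'
def orip(yaw,tilt,phi):
    y,t,f=np.radians([yaw,tilt,phi]); ex=np.array([np.cos(y),np.sin(y),0]); ey=np.array([-np.sin(y),np.cos(y),0])
    n=np.cos(t)*ex+np.array([0,0,np.sin(t)]); up=-np.sin(t)*ex+np.array([0,0,np.cos(t)])
    X=-np.cos(f)*up-np.sin(f)*ey
    return R.from_matrix(np.stack([X,n,np.cross(X,n)],1))
E
python3 - <<'E'
from plan import *
go([.525,-.24,.255],orip(0.1,28.7,20))
E
```

```text
n 2 need 1.9 row [-0.0038, -0.0032, 0.019, -0.0976, -0.0022, -0.0518] total mm [-4.5 -3.8 22.8] deg [-17.57  -0.4   -9.33]
```

step_arm --pt "-0.002 -0.002 0.01 -0.049 -0.001 -0.026 -1" --pt "-0.002 -0.002 0.01 -0.049 -0.001 -0.026 -1" --pt "-0.002 -0.002 0.01 -0.049 -0.001 -0.026 -1" --pt "-0.002 -0.002 0.01 -0.049 -0.001 -0.026 -1" --pt "0 0 0 0 0 0 -1"

```text
t: 3.2
tcp_pos: [0.5176, -0.2342, 0.2415]
orientation: [1.278, 0.701, -0.991]
ft_force: [-0.1, -0.1, 0.8]
width: 0.0883
```

```bash
cat > st.py <<'E'
from plan import *
import json
s=robot.sense();print('q',s['joint_pos'].round(3),'p',s['tcp_pos'].round(4),'F',s['ft_force'].round(1),'w',round(s['width'],4),'t',s['t'])
open('log.jsonl','a').write(json.dumps([list(map(float,s[k])) for k in('joint_pos','tcp_pos','orientation')])+'\n')
E
python3 - <<'E'
from st import *
go([.568,-.238,.165],orip(0.1,28.7,20),s)
E
```

```text
q [ 0.606  0.521 -0.451  2.213  1.764  0.312 -1.48 ] p [ 0.5176 -0.2342  0.2415] F [-0.1 -0.1  0.8] w 0.0883 t 3.2
n 2 need 1.5 row [0.042, -0.0031, -0.0638, -0.0396, -0.0126, -0.0193] total mm [ 50.4  -3.8 -76.5] deg [-7.12 -2.26 -3.47]
```

step_arm --pt "0.005 -0.003 -0.02 -0.04 -0.012 -0.018 -1" --pt "0.0195 -0.001 -0.035 -0.04 -0.012 -0.018 -1" --pt "0.0195 -0.001 -0.035 0 0 0 -1" --pt "0.0195 -0.001 -0.0355 0 0 0 -1" --pt "0 0 0 0 0 0 -1"

```text
t: 3.82
tcp_pos: [0.555, -0.2397, 0.164]
orientation: [1.209, 0.569, -1.044]
ft_force: [0.2, 0.2, 0.7]
width: 0.088
```

Run:
```python
from st import *
go([.568,-.238,.165],orip(0.1,28.7,20),s)
t=np.radians(28.7); n=np.array([np.cos(t),0,np.sin(t)]);print(s['tcp_pos']@n)
```

```text
q [ 0.553  0.761 -0.576  2.242  2.081  0.723 -1.871] p [ 0.555  -0.2397  0.164 ] F [0.2 0.2 0.7] w 0.088 t 3.825
n 1 need 0.2 row [0.0216, 0.0028, 0.0016, 0.0003, -0.0037, -0.0002] total mm [13.   1.7  1. ] deg [ 0.03 -0.33 -0.02]
0.5656263383097991
```

step_arm --pt "0.0215 0.003 0.0015 0 -0.0035 0 -1" --pt "0 0 0 0 0 0 -1" --pt "0 0 0 0 0 0 1" --pt "0 0 0 0 0 0 1" --pt "0 0 0 0 0 0 1" --pt "0 0 0 0 0 0 1"

```text
t: 4.58
tcp_pos: [0.5689, -0.2362, 0.167]
orientation: [1.211, 0.563, -1.035]
ft_force: [0.1, 1.0, -0.1]
width: 0.05
```

Run:
```python
from st import *; from wr import *
go([.568,-.238,.165],orip(0.1,28.7,20),s)
s,p,W=wrist('w2')
```

```text
q [ 0.537  0.761 -0.57   2.214  2.063  0.715 -1.854] p [ 0.5689 -0.2362  0.167 ] F [ 0.1  1.  -0.1] w 0.05 t 4.575
n 1 need 0.0 row [-0.0015, -0.0031, -0.0033, 0.0013, 0.0022, -0.0023] total mm [-0.9 -1.8 -2. ] deg [ 0.11  0.2  -0.2 ]
```

View pics/w2.png

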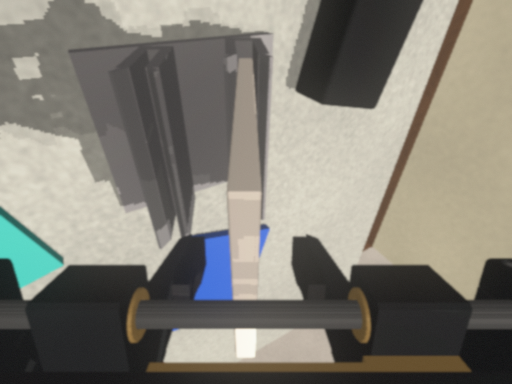

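step_arm --pt "0 0 0 0 0 0 1" --pt "0 0 0 0 0 0 1" --pt "0 0 0 0 0 0 1" --pt "0 0 0 0 0 0 1" --pt "0 0 0 0 0 0 1"

```text
t: 5.25
tcp_pos: [0.5683, -0.2362, 0.1666]
orientation: [1.211, 0.564, -1.036]
ft_force: [-1.5, 0.2, 0.2]
width: 0.0115
```

Run:
```python
from st import *
print(s['torque'].round(2)); go([.568,-.238,.165],orip(0.1,28.7,20),s)
```

```text
q [ 0.537  0.761 -0.57   2.214  2.063  0.715 -1.854] p [ 0.5683 -0.2362  0.1666] F [-1.5  0.2  0.2] w 0.0115 t 5.25
[ 0.38  0.82 -0.1 ]
n 1 need 0.0 row [-0.0005, -0.003, -0.0026, 0.001, 0.0014, -0.002] total mm [-0.3 -1.8 -1.6] deg [ 0.09  0.13 -0.18]
```

step_arm --pt "-0.016 0 0.0292 0 0 0 1" --pt "-0.024 0 0.0438 0 0 0 1" --pt "-0.032 0 0.0585 0 0 0 1" --pt "0 0 0.05 0 0 0 1"

```text
t: 5.75
tcp_pos: [0.5235, -0.2361, 0.2758]
orientation: [1.21, 0.566, -1.037]
ft_force: [0.2, -1.3, -4.0]
width: 0.0118
```

Run:
```python
from st import *
from kin import *
D+= [json.loads(l) for l in open('log.jsonl')]
r=fitP(D,1e-4); print(r.x.round(4),(r.fun*1000).round(1))
```

```text
q [ 0.533  0.474 -0.48   2.23   1.75   0.487 -1.556] p [ 0.5235 -0.2361  0.2758] F [ 0.2 -1.3 -4. ] w 0.0118 t 5.75
[ 0.2032  0.6624  0.3356  0.3089 -0.0527 -0.015   0.0213] [ 29.7   7.4   3.6 -12.4  14.9  -7.5  -1.7   9.7  -7.4  -5.6  14.4  -0.3
  14.7  -5.7   3.5  14.3  -4.9   3.2  14.4  -4.9   3.2 -14.2  19.    1.5
  -0.   -0.    0. ]
```

Run:
```python
from plan import *
go([.545,.27,.365],orip(9.65,24,20));
```

```text
n 9 need 8.6 row [0.004, 0.0937, 0.0165, -0.0004, 0.0058, 0.0115] total mm [ 21.5 506.1  89.2] deg [-0.35  4.72  9.35]
```

step_arm --pt "0.0 0.05 0.075 0 0 0 1" --pt "0.0 0.07 0.073 0 0.004 0.01 1" --pt "0.0045 0.09 0 0 0.006 0.012 1" --pt "0.0045 0.09 0 0 0.006 0.012 1" --pt "0.0045 0.09 0 0 0.006 0.012 1" --pt "0.0045 0.09 0 0 0.006 0.012 1"

```text
t: 6.5
tcp_pos: [0.5363, 0.0445, 0.3553]
orientation: [1.151, 0.643, -0.991]
ft_force: [0.9, -0.1, -2.8]
width: 0.0118
```

Run:
```python
from st import *
go([.545,.27,.365],orip(9.65,24,20))
```

```text
q [-0.028  0.366 -0.605  2.049  1.06   0.866 -1.322] p [0.5363 0.0445 0.3553] F [ 0.9 -0.1 -2.8] w 0.0118 t 6.5
n 4 need 3.8 row [0.0036, 0.0939, 0.004, -0.0002, 0.0064, 0.0119] total mm [  8.7 225.5   9.7] deg [-0.06  2.31  4.28]
```

step_arm --pt "0.002 0.0905 0.003 0 0.006 0.0115 1" --pt "0.002 0.0905 0.003 0 0.006 0.0115 1" --pt "0.002 0.0905 0.003 0 0.006 0.0115 1" --pt "0.002 0.0905 0.003 0 0.006 0.0115 1" --pt "0 0 0 0 0 0 1" --pt "0 0 0 0 0 0 1"

```text
t: 7.25
tcp_pos: [0.5414, 0.2592, 0.3621]
orientation: [1.103, 0.709, -0.954]
ft_force: [-0.4, -1.1, -2.4]
width: 0.0121
```

Run:
```python
from st import *; from wr import *
go([.545,.27,.185],orip(9.65,24,20))
s,p,W=wrist('w3')
p=robot.read_camera('scene'); save(p,'s3.png'); np.savez('s3.npz',**p)
```

```text
q [-0.389  0.531 -0.671  1.732  0.957  1.19  -1.376] p [0.5414 0.2592 0.3621] F [-0.4 -1.1 -2.4] w 0.0121 t 7.25
n 3 need 3.0 row [0.002, 0.006, -0.0984, 0.0001, 0.0006, 0.0008] total mm [   3.6   10.8 -177.1] deg [0.02 0.15 0.21]
```

View pics/w3.png

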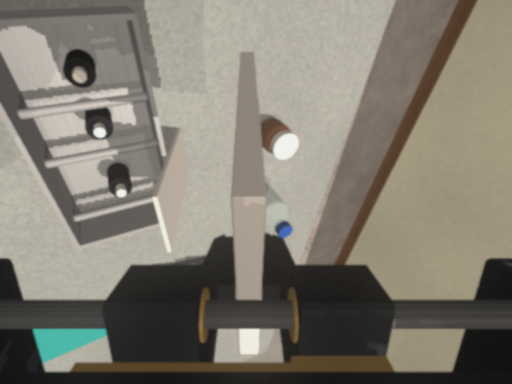

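View pics/s3.png

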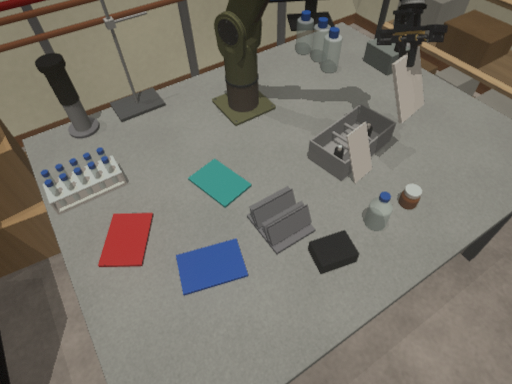

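```bash
cat > bathframe.py <<'E'
from plan import *; from fit import *
B=np.array([.5436,.2015,0]); th=np.radians(9.65); EX=np.array([np.cos(th),np.sin(th),0]); EY=np.array([-EX[1],EX[0],0])
def tob(X): q=X-B; return np.stack([q@EX,q@EY,q[...,2]],-1)
def toW(b): return B+b[0]*EX+b[1]*EY+np.array([0,0,b[2]])
def panelfit(p,box,zmin=.02,thr=120,off=0.,zmax=1):
    W=cloud(p,T_cam(p)).reshape(-1,3)-[0,0,off]; C=p['image'].reshape(-1,3).astype(int); b=tob(W)
    m=(~np.isnan(W[:,0]))&(C.min(1)>thr)&(b[:,0]>box[0])&(b[:,0]<box[1])&(b[:,1]>box[2])&(b[:,1]<box[3])&(b[:,2]>zmin)&(b[:,2]<zmax)
    X=b[m]; c,n,mm,sd=plane(X); Y=X[mm]
    yv=np.cross([0,0,1],n); yv/=np.linalg.norm(yv); zv=np.cross(n,yv)
    a=(Y-c)@yv; z=(Y-c)@zv
    print('N',m.sum(),mm.sum(),'c',c.round(4),'tilt',np.degrees(np.arcsin(n[2])).round(2),'relyaw',np.degrees(np.arctan2(n[1],n[0])).round(2),'sd',sd.round(4),
     'y',np.percentile(Y[:,1],[1,99]).round(4),'along',np.percentile(z,[1,99]).round(4),'zr',np.percentile(Y[:,2],[.5,99.5]).round(4))
    # roll: slope of left/right edges
    return Y,c,n
E
python3 - <<'E'
from bathframe import *
p=dict(np.load('s3.npz',allow_pickle=True))
print(tob(robot.sense()['tcp_pos']))
panelfit(p,(-.06,.16,-.02,.2),off=.0023,zmin=.1)
panelfit(p,(-.06,.1,-.15,0.02),off=.0023,zmax=.19)
E
```

```text
[0.00777643 0.0560532  0.36251025]
N 1212 1185 c [0.0412 0.0519 0.2991] tilt 23.91 relyaw -0.14 sd 0.0012 y [-0.0026  0.1266] along [-0.0831  0.1031] zr [0.2219 0.3937]
N 914 877 c [ 0.     -0.0764  0.1028] tilt 22.01 relyaw 0.11 sd 0.0014 y [-0.124  -0.0258] along [-0.0869  0.081 ] zr [0.0205 0.1787]
```

step_arm --pt "0 0.0055 -0.08 0 0 0.001 1" --pt "0 0.0055 -0.09 0 0 0.001 1" --pt "-0.001 0.0055 -0.09 0 0 0 1" --pt "0 0 -0.055 0 0 0 1" --pt "0 0 -0.025 0 0 0 1" --pt "0 0 0 0 0 0 1"

```text
t: 8.1
tcp_pos: [0.5415, 0.2692, 0.1588]
orientation: [1.103, 0.71, -0.951]
ft_force: [-0.2, -0.5, -2.9]
width: 0.0113
```

Run:
```python
from bathframe import *; from st import *
print(tob(s['tcp_pos']))
go(toW([-.0177,.066,.1446]),orip(9.65,24,20))
```

```text
q [-0.496  0.817 -0.543  1.93   1.305  0.971 -1.851] p [0.5415 0.2692 0.1588] F [-0.2 -0.5 -2.9] w 0.0113 t 8.1
[0.00923679 0.06712408 0.15879843]
n 1 need 0.5 row [-0.0439, -0.0094, -0.0237, -0.0005, 0.0024, 0.0006] total mm [-26.4  -5.6 -14.2] deg [-0.05  0.22  0.05]
```

step_arm --pt "-0.02 -0.0034 0 0 0.001 0 1" --pt "-0.019 -0.0032 0 0 0.001 0 1" --pt "0 0 -0.012 0 0 0 1" --pt "0 0 -0.006 0 0 0 1" --pt "0 0 0 0 0 0 1"

```text
t: 8.72
tcp_pos: [0.518, 0.2659, 0.1477]
orientation: [1.102, 0.713, -0.952]
ft_force: [1.0, 0.6, -2.9]
width: 0.0121
```

Run:
```python
from bathframe import *; from st import *
print(tob(s['tcp_pos']))
go(toW([-.0177,.066,.1446]),orip(9.65,24,20))
p=robot.read_camera('scene'); save(p,'s4.png'); panelfit(p,(-.06,.16,-.02,.2),off=.0023,zmin=.01,zmax=.135)
```

```text
q [-0.52   0.821 -0.543  1.991  1.336  0.96  -1.939] p [0.518  0.2659 0.1477] F [ 1.   0.6 -2.9] w 0.0121 t 8.725
[-0.01448223  0.06776077  0.14769222]
n 1 need 0.1 row [-0.0048, -0.0038, -0.0052, -0.0008, 0.0005, 0.0003] total mm [-2.9 -2.3 -3.1] deg [-0.07  0.04  0.03]
N 713 701 c [0.0249 0.0703 0.0708] tilt 23.85 relyaw 0.06 sd 0.0014 y [0.0112 0.1387] along [-0.0646  0.0676] zr [0.0113 0.1342]
```

step_arm --pt "0 0 -0.004 0 0 0 1" --pt "0 0 -0.001 0 0 0 1" --pt "0 0 0 0 0 0 1"

```text
t: 9.15
tcp_pos: [0.5179, 0.267, 0.1461]
orientation: [1.104, 0.713, -0.95]
ft_force: [-3.0, 1.5, 4.8]
width: 0.012
```

Run:
```python
from bathframe import *; from st import *
print(tob(s['tcp_pos']),s['torque'].round(2))
```

```text
q [-0.522  0.824 -0.543  1.993  1.342  0.96  -1.947] p [0.5179 0.267  0.1461] F [-3.   1.5  4.8] w 0.012 t 9.15
[-0.01439939  0.06887811  0.14614556] [-0.04  0.53 -0.19]
```

step_arm --pt "-0.003 -0.0005 0.001 0 0 0 1" --pt "-0.002 -0.0003 0 0 0 0 1" --pt "0 0 0 0 0 0 1"

```text
t: 9.52
tcp_pos: [0.5153, 0.2657, 0.1459]
orientation: [1.103, 0.712, -0.951]
ft_force: [0.9, 2.1, 1.2]
width: 0.0121
```

Run:
```python
from bathframe import *; from st import *
print(tob(s['tcp_pos']),s['torque'].round(2))
p=robot.read_camera('scene'); save(p,'s5.png'); panelfit(p,(-.06,.16,-.02,.2),off=.0023,zmin=.01,zmax=.135)
```

```text
q [-0.524  0.823 -0.542  2.     1.343  0.959 -1.954] p [0.5153 0.2657 0.1459] F [0.9 2.1 1.2] w 0.0121 t 9.525
[-0.01716263  0.06802215  0.1459431 ] [ 0.33 -0.1   0.13]
N 723 714 c [0.0229 0.07   0.0701] tilt 24.24 relyaw 0.13 sd 0.0014 y [0.0111 0.1407] along [-0.0651  0.0687] zr [0.0105 0.1338]
```

step_arm --pt "0 0 0 0 0 0 0.6" --pt "0 0 0 0 0 0 0.3" --pt "0 0 0 0 0 0 0" --pt "0 0 0 0 0 0 0" --pt "0 0 0 0 0 0 0"

```text
t: 10.2
tcp_pos: [0.5148, 0.2656, 0.1457]
orientation: [1.103, 0.713, -0.952]
ft_force: [-0.4, 0.1, 0.1]
width: 0.0438
```

Run:
```python
from bathframe import *; from st import *
p=robot.read_camera('scene'); save(p,'s6.png'); panelfit(p,(-.06,.16,-.02,.2),off=.0023,zmin=.01,zmax=.135)
print(R.from_rotvec(s['orientation']).as_matrix().round(3))
```

```text
q [-0.524  0.823 -0.543  2.     1.342  0.959 -1.954] p [0.5148 0.2656 0.1457] F [-0.4  0.1  0.1] w 0.0438 t 10.2
N 717 703 c [0.0225 0.0713 0.0679] tilt 25.54 relyaw 0.0 sd 0.0014 y [0.0131 0.142 ] along [-0.0626  0.0719] zr [0.0108 0.1341]
[[ 0.435  0.9    0.02 ]
 [-0.272  0.152 -0.95 ]
 [-0.859  0.408  0.311]]
```

View pics/s6.png

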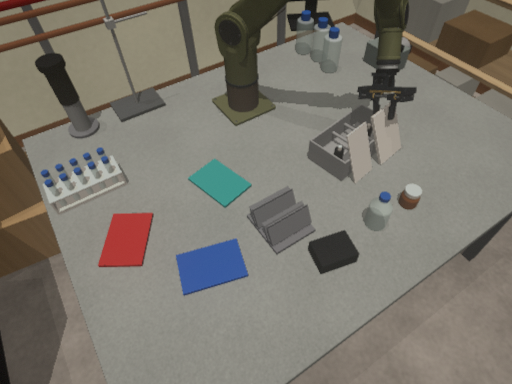

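Run:
```python
from bathframe import *
s=robot.sense()
r=R.from_rotvec(s['orientation']); a=s['tcp_pos']-.1*r.apply([1,0,0]); print('ret',a); go(a,r)
r2=orip(9.65,22,20); f=toW([-.02,-.081,.1455]); pre=f-.1*r2.apply([1,0,0]); print(f,pre)
go(pre,r2,p0=a,r0=r); go(f,r2,p0=pre,r0=r2)
```

```text
ret [0.47127418 0.29275259 0.23153619]
n 2 need 1.7 row [-0.0362, 0.0226, 0.0715, 0.0, 0.0, 0.0] total mm [-43.5  27.2  85.9] deg [0. 0. 0.]
[0.53746096 0.11829356 0.1455    ] [0.49702429 0.14611082 0.23262678]
n 3 need 2.5 row [0.0143, -0.0815, 0.0006, -0.0016, 0.0075, 0.0] total mm [  25.8 -146.6    1.1] deg [-0.43  2.02  0.01]
n 2 need 1.7 row [0.0337, -0.0232, -0.0726, 0.0, 0.0, 0.0] total mm [ 40.4 -27.8 -87.1] deg [0. 0. 0.]
```

step_arm --pt "-0.015 0.009 0.03 0 0 0 0" --pt "-0.028 0.018 0.056 0 0 0 -0.2" --pt "-0.029 0.018 0.057 0 0 0 -0.2" --pt "0.014 -0.08 0.004 -0.0016 0.0075 0 -0.2" --pt "0.014 -0.08 0 -0.0016 0.0075 0 -0.2" --pt "0.0145 -0.085 -0.003 -0.0016 0.0075 0 -0.2" --pt "0 0 0 0 0 0 -0.2"

```text
t: 11.12
tcp_pos: [0.4971, 0.1397, 0.2322]
orientation: [1.08, 0.732, -0.983]
ft_force: [-0.7, 0.9, 0.3]
width: 0.0532
```

Run:
```python
from bathframe import *; from st import *; from wr import *
s,p,W=wrist('w7'); np.savez('w7.npz',W=W,im=p['image'])
b=tob(W.reshape(-1,3)); C=p['image'].reshape(-1,3).astype(int)
for nm,lo,hi in(('thin',-.14,-.01),('thick',.0,.16)):
    m=(C.min(1)>110)&(b[:,1]>lo)&(b[:,1]<hi)&(b[:,2]>.1)&(b[:,2]<.2)&(np.abs(b[:,0])<.08)
    X=b[m]; print(nm,m.sum(),'y',np.percentile(X[:,1],[1,99]).round(4),'z',np.percentile(X[:,2],[50,98]).round(4))
    k=X[:,2]>np.percentile(X[:,2],98)-.006
    print(' top x',np.percentile(X[k,0],[2,50,98]).round(4),'zmed',np.median(X[k,2]).round(4),k.sum(),'yaw',np.degrees(np.polyfit(X[k,1],X[k,0],1)[0]).round(2))
f=toW([-.02,-.081,.1455]); go(f,orip(9.65,22,20),s)
```

```text
q [-0.297  0.586 -0.579  2.16   1.249  0.874 -1.732] p [0.4971 0.1397 0.2322] F [-0.7  0.9  0.3] w 0.0532 t 11.125
thin 1072 y [-0.1211 -0.0237] z [0.1766 0.1787]
 top x [-0.0342 -0.0316 -0.0287] zmed 0.1772 754 yaw 0.24
thick 2468 y [0.0137 0.0623] z [0.1738 0.1769]
 top x [-0.038  -0.0328 -0.0273] zmed 0.1741 2163 yaw -0.11
n 2 need 1.6 row [0.0336, -0.0179, -0.0722, 0.0016, -0.0001, 0.0024] total mm [ 40.3 -21.5 -86.7] deg [ 0.28 -0.02  0.43]
```

View pics/w7.png

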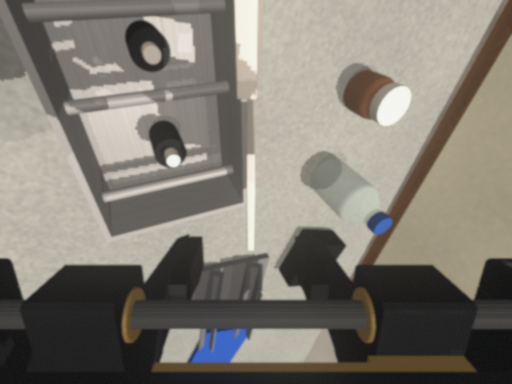

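Run:
```python
from bathframe import *
go(toW([-.0189,-.079,.1457]),orip(9.65,22,20),n=4)
```

```text
n 4 need 1.6 row [0.0171, -0.0096, -0.0361, 0.0002, 0.0, 0.0006] total mm [ 41.  -23.  -86.5] deg [0.07 0.   0.2 ]
```

step_arm --pt "0.017 -0.0095 -0.036 0 0 0.001 -0.2" --pt "0.017 -0.0095 -0.036 0 0 0.001 -0.2" --pt "0.017 -0.0095 -0.036 0 0 0 -0.2" --pt "0.017 -0.0095 -0.036 0 0 0 -0.2" --pt "0 0 0 0 0 0 -0.2"

```text
t: 11.8
tcp_pos: [0.5376, 0.1238, 0.1444]
orientation: [1.079, 0.741, -0.973]
ft_force: [-0.8, -0.1, -0.0]
width: 0.0532
```

Run:
```python
from bathframe import *; from st import *
go(toW([-.0189,-.079,.1457]),orip(9.65,22,20),s)
```

```text
q [-0.272  0.774 -0.507  2.16   1.527  0.824 -1.924] p [0.5376 0.1238 0.1444] F [-0.8 -0.1 -0. ] w 0.0532 t 11.8
n 1 need 0.1 row [0.001, -0.0056, 0.0022, -0.0, -0.0013, -0.0023] total mm [ 0.6 -3.3  1.3] deg [-0.   -0.11 -0.21]
```

step_arm --pt "0.001 -0.005 0.002 0 -0.001 -0.002 1" --pt "0 0 0 0 0 0 1" --pt "0 0 0 0 0 0 1" --pt "0 0 0 0 0 0 1" --pt "0 0 0 0 0 0 1" --pt "0 0 0 0 0 0 1" --pt "0 0 0 0 0 0 1"

```text
t: 12.68
tcp_pos: [0.5383, 0.1198, 0.1468]
orientation: [1.082, 0.737, -0.974]
ft_force: [-0.2, 0.1, -0.7]
width: 0.0062
```

Run:
```python
from bathframe import *; from st import *
print(tob(s['tcp_pos']),s['torque'].round(2)); go(toW([-.0189,-.079,.1457]),orip(9.65,22,20),s)
```

```text
q [-0.266  0.768 -0.506  2.164  1.53   0.822 -1.924] p [0.5383 0.1198 0.1468] F [-0.2  0.1 -0.7] w 0.0062 t 12.675
[-0.01888886 -0.07964721  0.14677189] [ 0.32  0.42 -0.02]
n 1 need 0.0 row [-0.0002, 0.0011, -0.0018, -0.0, 0.0007, 0.0] total mm [-0.1  0.6 -1.1] deg [-0.    0.07  0.  ]
```

```bash
cat > kin2.py <<'E'
from kin import *
import json
DD=D+[json.loads(l) for l in open('log.jsonl')]
def fk2(q,P):
    c=chain(q)
    return np.array([P[12],P[13],P[0]])+c[1].apply([P[1],P[2],0])+c[3].apply([P[3],P[4],P[5]])+c[4].apply([P[9],0,0])+c[5].apply([P[6],P[7],P[8]])+c[6].apply([P[10],0,0])+c[7].apply([0,0,P[11]])
def fit2(reg=1e-3):
    x0=np.zeros(14); x0[[0,5,8,11]]=[.35,.4,.4,.3]
    f=lambda P:np.r_[np.concatenate([fk2(q,P)-p for q,p,o in DD]),reg*P[[1,2,3,4,6,7,9,10,12,13]]]
    return least_squares(f,x0)
E
python3 - <<'E'
from kin2 import *
r=fit2(1e-3); print(r.x.round(4)); e=r.fun[:3*len(DD)].reshape(-1,3)*1000; print(e.round(1))
E
```

```text
[ 3.469e-01 -0.000e+00 -1.880e-02  0.000e+00 -2.690e-02  5.634e-01
  0.000e+00 -3.000e-04  3.448e-01 -0.000e+00 -0.000e+00  3.261e-01
 -0.000e+00  0.000e+00]
[[ 0.  0. -0.]
 [-0. -0. -0.]
 [ 0.  0.  0.]
 [ 0. -0.  0.]
 [-0. -0. -0.]
 [-0. -0.  0.]
 [-0. -0.  0.]
 [ 0. -0.  0.]
 [ 0.  0.  0.]
 [-0.  0.  0.]
 [ 0. -0.  0.]
 [ 0. -0.  0.]
 [ 0. -0.  0.]
 [ 0. -0.  0.]
 [ 0. -0.  0.]
 [-0.  0. -0.]
 [ 0. -0. -0.]
 [ 0. -0. -0.]]
```

```bash
cat > sim.py <<'E'
from kin2 import *
P=fit2().x
LO=np.array([-3.01,-.46,-1.47,.13,-1,.04,-2.66]);HI=np.array([3.01,2.08,1.51,2.56,4.14,2.09,2.66])
def fko(q): return fk2(q,P),chain(q)[7]*R0
def err(q,p,r):
    a,b=fko(q); return np.r_[p-a,(r*b.inv()).as_rotvec()]
def track(q,p,r,n=20):
    q=np.array(q); p0,r0=fko(q); w=(r*r0.inv()).as_rotvec(); out=[]
    for k in range(1,n+1):
        pt=p0+(np.array(p)-p0)*k/n; rt=R.from_rotvec(w*k/n)*r0
        for _ in range(6):
            e=err(q,pt,rt); J=np.zeros((6,7))
            for i in range(7):
                d=np.zeros(7); d[i]=1e-5; J[:,i]=-(err(q+d,pt,rt)-e)/1e-5
            q=q+J.T@np.linalg.solve(J@J.T+1e-6*np.eye(6),e)
        out.append(q.copy())
    return np.array(out)
E
python3 - <<'E'
from sim import *; from plan import *
q=robot.sense()['joint_pos']
wps=[([.545,.115,.33],orip(9.65,22,20)),([.50,-.2366,.33],orip(.1,25,20)),([.4606,-.2366,.2518],orip(.1,25,20)),([.4987,-.2366,.1703],orip(.1,25,20))]
for p,r in wps:
    o=track(q,p,r); q=o[-1]; print(q.round(3),'q6 min',o[:,5].min().round(3),'err',err(q,p,r)[:3].round(4), 'dq',np.abs(np.diff(o,axis=0)).sum(0).round(2))
E
```

```text
[-0.145  0.456 -0.618  1.959  1.006  0.939 -1.278] q6 min 0.817 err [0. 0. 0.] dq [0.12 0.29 0.11 0.2  0.5  0.12 0.61]
[ 0.514  0.341 -0.417  2.152  1.188  0.451 -0.968] q6 min 0.451 err [ 0. -0.  0.] dq [0.63 0.12 0.2  0.2  0.17 0.46 0.31]
[ 0.542  0.462 -0.453  2.361  1.868  0.487 -1.678] q6 min 0.405 err [-0.  0.  0.] dq [0.09 0.12 0.13 0.2  0.65 0.12 0.68]
[ 0.545  0.7   -0.536  2.345  2.079  0.69  -1.901] q6 min 0.498 err [0. 0. 0.] dq [0.01 0.23 0.08 0.02 0.2  0.19 0.21]
```

Run:
```python
from plan import *
s=robot.sense()
go([.543,.119,.30],orip(9.65,22,20),s)
go([.458,-.2366,.265],orip(.1,25,20),p0=[.543,.119,.30],r0=orip(9.65,22,20))
```

```text
n 3 need 2.6 row [0.0026, -0.0005, 0.0851, -0.0, 0.0002, 0.0] total mm [  4.7  -0.8 153.2] deg [-0.    0.07  0.  ]
n 7 need 6.1 row [-0.0202, -0.0847, -0.0083, 0.0004, -0.0048, -0.0152] total mm [ -85.  -355.6  -35. ] deg [ 0.26 -2.99 -9.55]
```

step_arm --pt "0.002 0 0.03 0 0 0 1" --pt "0.003 0 0.075 0 0 0 1" --pt "0.003 0 0.08 0 0 0 1" --pt "0 -0.03 0.07 0 0 0 1" --pt "-0.02 -0.08 -0.008 0 -0.005 -0.015 1" --pt "-0.02 -0.08 -0.008 0 -0.005 -0.015 1" --pt "-0.02 -0.08 -0.008 0 -0.005 -0.015 1" --pt "-0.02 -0.08 -0.008 0 -0.005 -0.015 1" --pt "-0.02 -0.08 -0.008 0 -0.005 -0.015 1"

```text
t: 13.8
tcp_pos: [0.4824, -0.1396, 0.2757]
orientation: [1.152, 0.646, -1.05]
ft_force: [1.2, -1.0, -1.4]
width: 0.006
```

Run:
```python
from st import *
go([.458,-.2366,.265],orip(.1,25,20),s)
```

```text
q [ 0.249  0.397 -0.402  2.331  1.547  0.523 -1.546] p [ 0.4824 -0.1396  0.2757] F [ 1.2 -1.  -1.4] w 0.006 t 13.8
n 2 need 1.7 row [-0.0204, -0.0808, -0.0089, 0.0016, -0.0038, -0.0153] total mm [-24.4 -97.  -10.7] deg [ 0.28 -0.69 -2.75]
```

step_arm --pt "-0.0205 -0.08 -0.009 0.001 -0.004 -0.015 1" --pt "-0.0205 -0.08 -0.009 0.001 -0.003 -0.015 1" --pt "0 0 0 0 0 0 1" --pt "0 0 0 0 0 0 1"

```text
t: 14.3
tcp_pos: [0.4587, -0.2336, 0.2649]
orientation: [1.18, 0.616, -1.081]
ft_force: [0.3, 0.8, -1.0]
width: 0.0058
```

Run:
```python
from st import *; from wr import *
go([.458,-.2366,.265],orip(.1,25,20),s)
s,p,W=wrist('w8'); np.savez('w8.npz',W=W,im=p['image'],s=s['tcp_pos'],o=s['orientation'])
for n in('scene','top'):
    p=robot.read_camera(n); save(p,n+'8.png'); np.savez(n+'8.npz',**p)
im=cv2.imread('pics/scene8.png'); cv2.imwrite('pics/c8.png',cv2.resize(im[130:260,220:360],None,fx=4.5,fy=4.5,interpolation=cv2.INTER_CUBIC))
```

```text
q [ 0.473  0.419 -0.355  2.353  1.821  0.422 -1.63 ] p [ 0.4587 -0.2336  0.2649] F [ 0.3  0.8 -1. ] w 0.0058 t 14.3
n 1 need 0.1 row [-0.0011, -0.005, 0.0001, 0.0005, -0.0007, -0.0013] total mm [-0.7 -3.   0.1] deg [ 0.04 -0.06 -0.12]
```

View pics/w8.png

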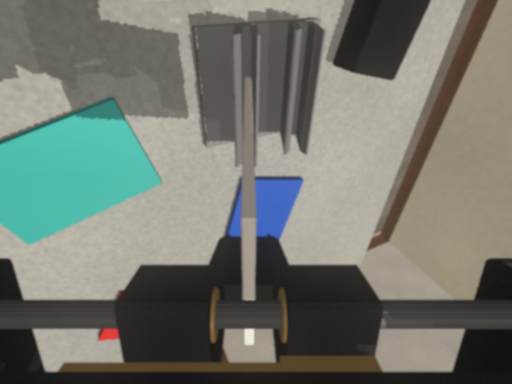

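View pics/c8.png

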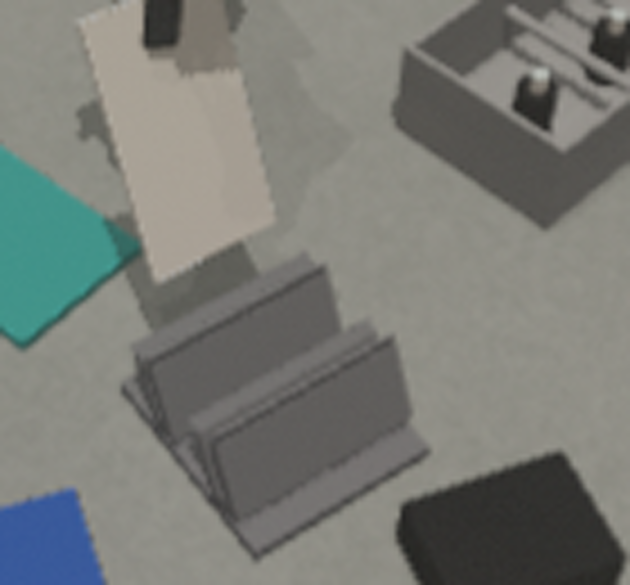

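Run:
```python
from bathframe import *
p=dict(np.load('scene8.npz',allow_pickle=True)); W=cloud(p,T_cam(p)).reshape(-1,3)-[0,0,.0023]; C=p['image'].reshape(-1,3).astype(int)
t=np.radians(25); n=np.array([np.cos(t),0,np.sin(t)]); up=np.array([-np.sin(t),0,np.cos(t)])
N=np.array([.565,-.2295,.028])
q=W-N; a=q@n; z=q@up; y=q[:,1]
ok=~np.isnan(a)
def rep(nm,m):
    X=W[m]; c,nn,mm,sd=plane(X,th=.003)
    print(nm,m.sum(),mm.sum(),'a mid',np.median(a[m][mm]).round(4),'tilt',np.degrees(np.arcsin(nn[2])).round(2),'yaw',np.degrees(np.arctan2(nn[1],nn[0])).round(2),'y',np.percentile(y[m][mm],[1,99]).round(4),'z',np.percentile(z[m][mm],[1,99]).round(4),'sd',sd.round(4))
    return c,nn
g=C.max(1)<115
rep('narrow outer',ok&g&(a>.008)&(a<.020)&(z>.02)&(z<.048)&(np.abs(y)<.07))
rep('wide outer',ok&g&(a-.068>.01)&(a-.068<.025)&(z+.0317>.005)&(z+.0317<.045)&(np.abs(y)<.07))
pm=ok&(C.min(1)>110)&(np.abs(a)<.03)&(z>.07)&(z<.30)&(np.abs(y)<.09)
rep('panel',pm)
# lips
for lo in (-.03,.03):pass
m=ok&g&(z>.05)&(z<.07)&(np.abs(y)<.07)&(np.abs(a)<.03); h,e=np.histogram(a[m],30); print('lip z>.05 a', [(round(b*1000),int(c)) for b,c in zip(e,h) if c]); print('lip zmax',np.percentile(z[m],99))
m=ok&g&(np.abs(a)<.02)&(z>.03)&(z<.06); print('wall y ext',np.percentile(y[m],[1,99]))
s=robot.sense(); d=s['tcp_pos']-N; print('tcp a,z,y',d@n,d@up,d[1])
# same from wrist
d=np.load('w8.npz'); W=d['W'].reshape(-1,3); C=d['im'].reshape(-1,3).astype(int)
q=W-N; a=q@n; z=q@up; y=q[:,1]; m=(C.max(1)<115)&(z>.045)&(z<.07)&(np.abs(y)<.07)&(np.abs(a)<.12)
h,e=np.histogram(a[m],np.arange(-.04,.12,.002)); print('wrist lips',[(round(b*1000),int(c)) for b,c in zip(e,h) if c])
m=(C.min(1)>110)&(np.abs(a)<.03)&(z>.07)&(z<.33)&(np.abs(y)<.09); print('wrist panel',m.sum(),np.percentile(a[m],[2,10,50,90,98]),np.percentile(z[m],[2,98]),np.percentile(y[m],[2,98]))
```

```text
narrow outer 314 294 a mid 0.0122 tilt 24.72 yaw 0.22 y [-0.0686  0.0686] z [0.0203 0.0477] sd 0.0014
wide outer 456 432 a mid 0.083 tilt 25.83 yaw 0.16 y [-0.0685  0.0683] z [-0.0262  0.0126] sd 0.0013
panel 1555 1454 a mid 0.0063 tilt 24.68 yaw 0.39 y [-0.0487  0.0499] z [0.1048 0.2914] sd 0.0014
lip z>.05 a [(-14, 2), (-13, 4), (-12, 6), (-11, 10), (-10, 5), (-9, 2), (-8, 4), (-7, 1), (-6, 4), (6, 1), (7, 3), (8, 6), (9, 9), (10, 13), (11, 23), (12, 10), (13, 15), (14, 10), (15, 6), (16, 3)]
lip zmax 0.061120974916012774
wall y ext [-0.073657    0.44916815]
tcp a,z,y 0.004618384789629965 0.25956176644491 -0.0031054095651329994
wrist lips [(-14, 101), (-12, 122), (-6, 29), (-4, 22), (4, 9), (6, 83), (8, 138), (10, 199), (12, 50)]
wrist panel 2624 [0.00143455 0.00201357 0.00410988 0.00635426 0.00693936] [0.14149979 0.29306809] [-0.04104767  0.05183138]
```

step_arm --pt "0.009 0 -0.028 0 -0.001 -0.001 1" --pt "0.0093 0 -0.028 0 -0.001 -0.001 1" --pt "0 0 0 0 0 0 1" --pt "0 0 0 0 0 0 1"

```text
t: 14.95
tcp_pos: [0.4699, -0.2336, 0.2319]
orientation: [1.182, 0.611, -1.082]
ft_force: [-0.2, -0.3, -1.9]
width: 0.006
```

```bash
cat > ins.py <<'E'
from bathframe import *; from st import *
p=robot.read_camera('scene'); import sys
t=np.radians(25); n=np.array([np.cos(t),0,np.sin(t)]); up=np.array([-np.sin(t),0,np.cos(t)])
N=np.array([.565,-.2295,.028])
d=s['tcp_pos']-N; print('tcp a,z,y',(d@n).round(4),(d@up).round(4),d[1].round(4),'F a,z,y',(s['ft_force']@n).round(1),(s['ft_force']@up).round(1),s['ft_force'][1].round(1),'T',s['torque'].round(2))
W=cloud(p,T_cam(p)).reshape(-1,3)-[0,0,.0023]; C=p['image'].reshape(-1,3).astype(int)
q=W-N; a=q@n; z=q@up; y=q[:,1]; ok=~np.isnan(a)
m=ok&(C.min(1)>110)&(np.abs(a)<.03)&(z>.055)&(z<.30)&(np.abs(y)<.09)
c,nn,mm,sd=plane(W[m],th=.003)
print('panel',mm.sum(),'a mid(front)',np.median(a[m][mm]).round(4),'tilt',np.degrees(np.arcsin(nn[2])).round(2),'yaw',np.degrees(np.arctan2(nn[1],nn[0])).round(2),'y',np.percentile(y[m][mm],[1,99]).round(4),'z',np.percentile(z[m][mm],[1,99]).round(4))
zz=z[m][mm]; aa=a[m][mm]; k=np.polyfit(zz,aa,1); print('front a at z=.0,.06,.19:',np.polyval(k,[0,.06,.19]).round(4))
save(p,sys.argv[1]+'.png')
im=cv2.imread('pics/'+sys.argv[1]+'.png'); cv2.imwrite('pics/'+sys.argv[1]+'c.png',cv2.resize(im[140:260,220:360],None,fx=4.5,fy=4.5,interpolation=cv2.INTER_CUBIC))
E
python3 ins.py i1
```

```text
q [ 0.501  0.515 -0.425  2.37   1.973  0.52  -1.801] p [ 0.4699 -0.2336  0.2319] F [-0.2 -0.3 -1.9] w 0.006 t 14.95
tcp a,z,y -0.0 0.225 -0.0041 F a,z,y -1.0 -1.6 -0.3 T [ 0.47  0.52 -0.  ]
panel 1402 a mid(front) 0.002 tilt 24.99 yaw -0.04 y [-0.0497  0.0491] z [0.0704 0.2564]
front a at z=.0,.06,.19: [0.002 0.002 0.002]
```

View pics/i1c.png

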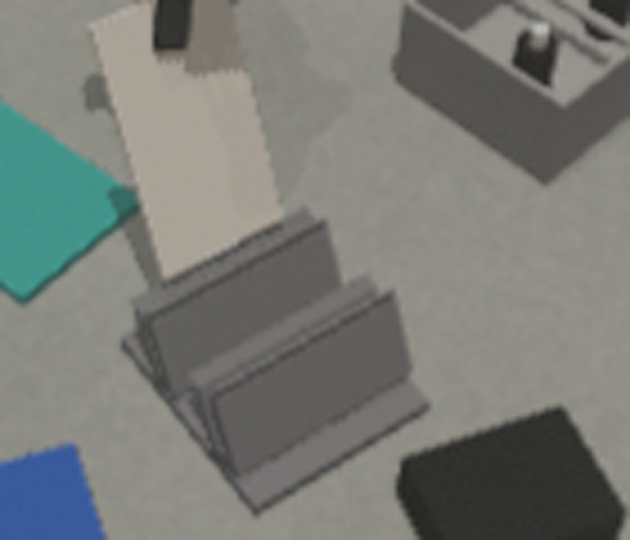

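step_arm --pt "0.011 0 -0.0225 0 0 0 1" --pt "0.011 0 -0.0227 0 0 0 1" --pt "0 0 0 0 0 0 1"

```text
t: 15.38
tcp_pos: [0.4831, -0.234, 0.2043]
orientation: [1.182, 0.612, -1.082]
ft_force: [-0.2, 0.3, -1.3]
width: 0.0059
```

```bash
python3 ins.py i2
```

```text
q [ 0.507  0.596 -0.459  2.364  2.043  0.59  -1.877] p [ 0.4831 -0.234   0.2043] F [-0.2  0.3 -1.3] w 0.0059 t 15.375
tcp a,z,y 0.0003 0.1944 -0.0045 F a,z,y -0.8 -1.1 0.3 T [0.38 0.52 0.02]
panel 1212 a mid(front) 0.0023 tilt 24.87 yaw 0.08 y [-0.0494  0.0491] z [0.0571 0.2255]
front a at z=.0,.06,.19: [0.0019 0.0021 0.0024]
```

step_arm --pt "0.0116 0 -0.025 0 0 0 1" --pt "0.0116 0 -0.025 0 0 0 1" --pt "0 0 0 0 0 0 1"

```text
t: 15.8
tcp_pos: [0.4967, -0.2341, 0.1744]
orientation: [1.182, 0.612, -1.083]
ft_force: [-0.3, 0.2, -1.9]
width: 0.0062
```

```bash
python3 ins.py i3
```

```text
q [ 0.507  0.681 -0.483  2.353  2.102  0.66  -1.938] p [ 0.4967 -0.2341  0.1744] F [-0.3  0.2 -1.9] w 0.0062 t 15.8
tcp a,z,y 0.0 0.1615 -0.0046 F a,z,y -1.1 -1.6 0.2 T [ 0.49  0.52 -0.  ]
panel 939 a mid(front) 0.0021 tilt 24.76 yaw 0.06 y [-0.0497  0.0493] z [0.0566 0.1944]
front a at z=.0,.06,.19: [0.0016 0.0019 0.0024]
```

Bottom about 4 mm above the floor, no forces. Final few mm until contact.

step_arm --pt "0.002 0 -0.0045 0 0 0 1" --pt "0.0014 0 -0.003 0 0 0 1" --pt "0 0 0 0 0 0 1"

```text
t: 16.23
tcp_pos: [0.4986, -0.235, 0.1706]
orientation: [1.182, 0.609, -1.083]
ft_force: [-2.9, -1.1, 5.7]
width: 0.0056
```

```bash
python3 ins.py i4
```

```text
q [ 0.507  0.693 -0.485  2.351  2.111  0.672 -1.947] p [ 0.4986 -0.235   0.1706] F [-2.9 -1.1  5.7] w 0.0056 t 16.225
tcp a,z,y 0.0001 0.1573 -0.0055 F a,z,y -0.2 6.4 -1.1 T [-0.03  0.41 -0.22]
panel 918 a mid(front) 0.0022 tilt 25.01 yaw -0.11 y [-0.0502  0.0487] z [0.0559 0.1901]
front a at z=.0,.06,.19: [0.0023 0.0023 0.0022]
```

step_arm --pt "0 0 0 0 0 0 0.6" --pt "0 0 0 0 0 0 0.2" --pt "0 0 0 0 0 0 0" --pt "0 0 0 0 0 0 0" --pt "0 0 0 0 0 0 0" --pt "-0.014 0 0.03 0 0 0 0" --pt "-0.028 0 0.06 0 0 0 0" --pt "-0.03 0 0.065 0 0 0 0" --pt "-0.03 0 0.065 0 0 0 0"

```text
t: 17.4
tcp_pos: [0.4371, -0.2341, 0.3021]
orientation: [1.183, 0.612, -1.082]
ft_force: [-0.8, -0.4, -0.9]
width: 0.0441
```

```bash
python3 ins.py i5
python3 - <<'E'
from bathframe import *
p=robot.read_camera('scene'); panelfit(p,(-.06,.16,-.02,.2),off=.0023,zmin=.01)
p=robot.read_camera('top'); save(p,'t5.png')
im=cv2.imread('pics/t5.png'); cv2.imwrite('pics/t5c.png',cv2.resize(im[95:255,70:290],None,fx=3.6,fy=3.6,interpolation=cv2.INTER_CUBIC))
E
```

```text
q [ 0.421  0.306 -0.242  2.351  1.601  0.328 -1.388] p [ 0.4371 -0.2341  0.3021] F [-0.8 -0.4 -0.9] w 0.0441 t 17.4
tcp a,z,y -0.0 0.3025 -0.0046 F a,z,y -1.1 -0.5 -0.4 T [0.24 0.44 0.01]
panel 1145 a mid(front) -0.0046 tilt 29.24 yaw 0.14 y [-0.0517  0.047 ] z [0.0565 0.1896]
front a at z=.0,.06,.19: [ 0.0047  0.0003 -0.0094]
N 1152 1100 c [0.0087 0.0755 0.0969] tilt 25.55 relyaw 0.14 sd 0.0015 y [0.0129 0.1419] along [-0.0945  0.0879] zr [0.011  0.1764]
```

View pics/i5.png

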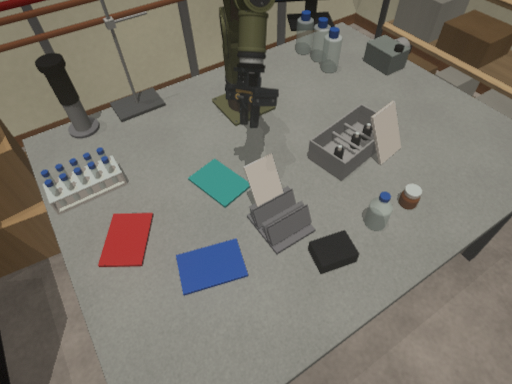

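View pics/t5c.png

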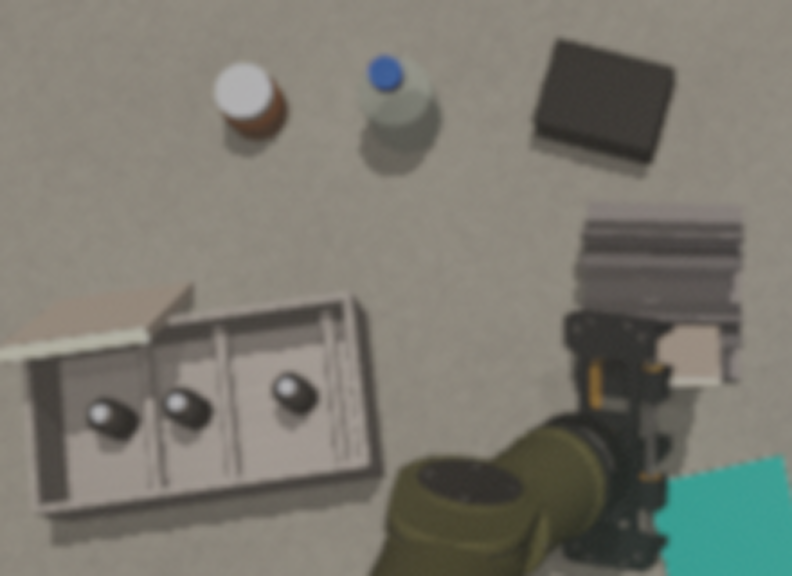

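Run:
```python
from bathframe import *
p=robot.read_camera('scene'); panelfit(p,(-.06,.16,-.02,.2),off=.0023,zmin=.01)
print(robot.close_job(), robot.sense()['t'])
```

```text
N 1153 1101 c [0.0086 0.0759 0.097 ] tilt 25.53 relyaw 0.09 sd 0.0014 y [0.0129 0.1416] along [-0.0947  0.0877] zr [0.0109 0.1766]
the job is handed in; nothing more can be done
the job is handed in; nothing more can be done
```

Both panels are where you asked, moved in the order given. I handed the job in at about 17.5 s of the 56 s allowed.

- **Thick white panel:** it came out of the wide slot and now leans on the outside of the bath's far wall. The last camera check gave a slant of 25.5° and 0.1° off square. It spans y = 13 to 142 mm of the wall's ±150 mm, with its foot on the bench and its top over the rim. It read the same in three pictures after I let go.
- **Thin panel:** it is down in the narrow slot. The wrist showed about 6 N of contact at the expected floor height, and the top edge sits 190 mm up the slot. After release it settled back from 25° to about 29°, which fits its play in the 9.5 mm slot.
- **Bystanders:** in the last top view I saw no shift in the bottle, jar or black box. I checked this by eye only. The gripper was well clear of everything, and the highest force reading I took was about 7 N.
- **One hitch:** on the first descent, joint 6 came within 0.005 rad of its lower limit (0.045 against 0.04) without passing it. I backed off and held both panels with the tool tilted 20° in the panel's plane, which kept the joint clear from then on.

No check failed. The largest disagreement was between the scene and wrist cameras, which differed by about 1 mm on the narrow slot. I aimed between the two, and the panel went in without side force.

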